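# Even out two carving-kit sets on the balance

## Robot

A 6-joint arm with a two-finger parallel gripper is mounted at the origin on the work surface. World frame = base frame: x ahead of the robot, y to its left, z up, the work surface at z = 0. Lengths are in m, angles in rad, forces in N, time in s.
With the tool pointing down it reaches from about 0.35 to 0.775 m from the base axis. Payload 7.3 kg.
Tool frame: the origin (TCP) lies at the centre of the arm's flange, where the gripper is bolted on; the fingertips stand 178 mm ahead of it and the grasp point (between the pads) lies 159 mm ahead of it; z points along the fingers, y is the line along which they close (so a half turn about z gives the same grasp; the last joint's range is limited). The gripper opens to 92 mm and grips with 3 to 60 N. Pads are 19 mm wide; open, the fingers measure 130 mm over their backs; the gripper's body (75 mm by 190 mm) begins 47 mm behind the grasp point.
Start: joints at [-1.467, 0.342, 1.524, -0, 1.275, -0.146], TCP at [0.13, -0.509, 0.405] pointing down, gripper open.
Joint ranges: [-2.53, 2.53], [-0.77, 2.02], [0.04, 2.7], [-1, 4.14], [0.28, 2.66], [-3.11, 3.11]. Speed limits (rad/s): [2.57, 2.57, 3.14, 3.14, 3.14, 3.14].

## Interface

Orientations are given as [roll, pitch, yaw] about the fixed x, y, z axes, in that order (R = Rz(yaw) Ry(pitch) Rx(roll)).
In Python, from cell import telemetry, vision, ticket gives the robot as it stands.
- The arm moves only by the shell command python3 -m crank 'ROWS' [FORCE]. ROWS is JSON, a list of rows, each a list of 5 numbers: the gripper command: -1 is shut, 1 is fully open, values between are in proportion, then the shift along the tool's x, y, z in mm, then the turn about the tool's z in rad. In form: [[fingers, dx, dy, dz, roll], ...]. A call has 1 to 12 rows; each row is the pose to reach, as a shift and turn from the pose commanded when the call began, along the tool's axes at that moment; what a row does not reach only later rows make up. A row lasts 1/12 s, in which the tool goes at most 41.7 mm and 7.16 degrees, less where a joint would pass 70% of its speed; a pose out of reach is approached as far as the arm can. A call with a gripper value outside its range is refused whole. The fingers move at their own pace and stop on an object; FORCE is the grip in N (left out, the last holds). Time passes only in rows, so rows that repeat a pose let the fingers close. It gives the time, the measured TCP pose, the force, the opening and the grip force at its end, in the units of the state.
- telemetry.observe(): the state, without advancing time (a new reading comes with each control period).
- vision.read_camera(name): name is "scene" or "top" or "wrist"; returns (picture, depth): 480x640x3 uint8, red, green, blue; 480x640 float32, m along the optical axis (not along the pixel's ray), 0 where there is no reading.
- vision.get_calibration(name): a dict with "camera_matrix" (3x3 intrinsics, pixels), "dist" ([k1, k2, p1, p2, k3] as OpenCV has them; the pictures are not rectified), "rvec" (rotation vector, rad) and "tvec" (3), from world to camera coordinates, as OpenCV has them. Camera axes: x right, y down, z forward; pixel columns grow to the right and rows downward; lengths in m; the calibration is good to about 2 mm. A picture is of the moment at which its call begins: read the wrist's pose just before it. get_calibration takes no time and is no camera call; for the wrist camera it gives the pose at the moment of the call.
- ticket.hand_in(): hands the job in; it is judged then, once.
The state is a dict: "time": time; "qpos": joint angles; "qvel": joint speeds; "joint_efforts": joint torques, N m; "tool_pos": TCP position; "tool_rot": TCP orientation; "contact_force": force on the tool from outside, world axes, zero at the start; "torque": the same for the moment, N m; "opening": finger opening in m; "grip_force": force on a finger pad.
Only numpy, scipy, OpenCV 4.12 (cv2) and the standard library are available. Lean on these libraries where they do the work, as an engineer would, in place of code of your own. Each camera call takes 0.05 s, during which the arm holds its last target. There are 200 camera calls.

## Task

The duck and owl blanks on the balance and on the stock board are to become two carving kits of equal weight: get every one of them into the two pans, moving them from pan to pan as needed, so that the balance sits level. An owl is half a duck, so if it cannot come out even, add the spare owl from the open drawer; otherwise leave the spare in the drawer. Only then push the drawer fully shut, and leave the gouges and the wax tin where they are.

Things in the scene. Friction and masses are not known exactly. Their poses are not given: they have to be found in the camera images.
- duck1: A duck-shaped rough-sawn blank of medium-brown boxwood, 100 g: 72 mm long (own x), 36 mm wide between flat parallel flanks (own y), body 34 mm high with a head block 28 mm long at the +x end that brings the height to 52 mm (z). Origin: centre of the underside. Starts in the heavy pan.
- duck2: A duck-shaped rough-sawn blank of medium-brown boxwood, 100 g: 72 mm long (own x), 36 mm wide between flat parallel flanks (own y), body 34 mm high with a head block 28 mm long at the +x end that brings the height to 52 mm (z). Origin: centre of the underside. Starts in the heavy pan.
- duck3: A duck-shaped rough-sawn blank of medium-brown boxwood, 100 g: 72 mm long (own x), 36 mm wide between flat parallel flanks (own y), body 34 mm high with a head block 28 mm long at the +x end that brings the height to 52 mm (z). Origin: centre of the underside. Starts in the heavy pan.
- owl1: An owl-shaped rough-sawn blank of pale boxwood, 50 g: 36 x 36 mm, 44 mm high; flat parallel flanks 36 mm apart across own y over the full height; across own x it is 36 mm up to 30 mm high and 22 mm above that. Origin: centre of the underside. Starts in the heavy pan.
- owl2: An owl-shaped rough-sawn blank of pale boxwood, 50 g: 36 x 36 mm, 44 mm high; flat parallel flanks 36 mm apart across own y over the full height; across own x it is 36 mm up to 30 mm high and 22 mm above that. Origin: centre of the underside. Starts in the heavy pan.
- owl3: An owl-shaped rough-sawn blank of pale boxwood, 50 g: 36 x 36 mm, 44 mm high; flat parallel flanks 36 mm apart across own y over the full height; across own x it is 36 mm up to 30 mm high and 22 mm above that. Origin: centre of the underside. Starts on the stock board; may be absent.
- owl4: An owl-shaped rough-sawn blank of pale boxwood, 50 g: 36 x 36 mm, 44 mm high; flat parallel flanks 36 mm apart across own y over the full height; across own x it is 36 mm up to 30 mm high and 22 mm above that. Origin: centre of the underside. Starts on the stock board; may be absent.
- owl5: An owl-shaped rough-sawn blank of pale boxwood, 50 g: 36 x 36 mm, 44 mm high; flat parallel flanks 36 mm apart across own y over the full height; across own x it is 36 mm up to 30 mm high and 22 mm above that. Origin: centre of the underside. Starts on the stock board; may be absent.
- owl6: An owl-shaped rough-sawn blank of pale boxwood, 50 g: 36 x 36 mm, 44 mm high; flat parallel flanks 36 mm apart across own y over the full height; across own x it is 36 mm up to 30 mm high and 22 mm above that. Origin: centre of the underside. Starts on the stock board; may be absent.
- owl7: An owl-shaped rough-sawn blank of pale boxwood, 50 g: 36 x 36 mm, 44 mm high; flat parallel flanks 36 mm apart across own y over the full height; across own x it is 36 mm up to 30 mm high and 22 mm above that. Origin: centre of the underside. Starts on the stock board; may be absent.
- spare: An owl-shaped rough-sawn blank of pale boxwood, 50 g: 36 x 36 mm, 44 mm high; flat parallel flanks 36 mm apart across own y over the full height; across own x it is 36 mm up to 30 mm high and 22 mm above that. Origin: centre of the underside. This is the spare, always present; it starts standing in the open drawer and counts like any other owl.
- pan_a_floor (a point): Pan of a counter balance, an open aluminium tray that always stays horizontal: inside 180 mm (own x) by 160 mm (own y), rim 8 mm above its floor and 5 mm thick. This point is the centre of the pan's floor, 85 mm above the bench when level; own axes x along the long side, z up.
- pan_a (a joint): Height of this pan from level in m: 0 is level, positive is up, stops at +-0.018. The two pans are coupled: one rises as much as the other sinks, by 6 mm for each 50 g of difference, wherever in the pan the load lies. Soft sprung; settles in about 1 s.
- pan_b_floor (a point): Pan of a counter balance, an open aluminium tray that always stays horizontal: inside 180 mm (own x) by 160 mm (own y), rim 8 mm above its floor and 5 mm thick. This point is the centre of the pan's floor, 85 mm above the bench when level; own axes x along the long side, z up.
- pan_b (a joint): Height of this pan from level in m: 0 is level, positive is up, stops at +-0.018. The two pans are coupled: one rises as much as the other sinks, by 6 mm for each 50 g of difference, wherever in the pan the load lies. Soft sprung; settles in about 1 s.
- scale: The balance's fixed grey housing, 150 x 360 mm, 50 mm high, long side along own y. Origin: centre of its underside. The pans sit 100 mm either side of it along own y, 30 mm apart; a white gauge plate with a black level mark, 125 mm high, stands between them on the +x side; red ticks on the pan rims meet the mark when level.
- chest: Small fixed wooden chest with one drawer, 170 (x) x 160 (y) x 95 mm high, drawer front towards own -x (the robot's side). Origin: centre of its underside.
- chest_drawer0 (a joint): Opening of the drawer in m: 0 shut, 0.11 fully out; it slides along the chest's own -x, stays where left and moves with about 2 N.
- chest_drawer0_handle (a point): Middle of the drawer's brass bar handle: horizontal bar along the chest's y, 80 mm long, 35 mm in front of the drawer front and 57 mm above the bench. Pushing the bar squarely along the chest's +x shuts the drawer.
- drawer_floor (a point): Centre of the drawer's inner floor, 22 mm above the bench; inside 125 (x) x 118 (y) mm, walls 51 mm above the floor, axes as the chest's. The drawer front rises 68 mm from 16 mm above the bench. When the drawer is out, its part within 85 mm of the front is clear of the chest's top.
- board: Fixed plywood stock board lying on the bench, 190 (x) x 160 (y) mm, 8 mm thick; its middle lies 120 mm from this origin along own -x. Some owls start standing on it.
- gouge1: Bystander: a carving gouge lying on the bench, 250 mm long (own x), 28 mm high. Not part of the job.
- gouge2: Bystander: a wider carving gouge lying on the bench, 250 mm long (own x), 28 mm high. Not part of the job.
- tin: Bystander: a round yellow tin of polishing wax with a brass lid, shut, standing on the bench, 84 mm across, 46 mm high. Not part of the job.
Not all that is in view belongs to the job. Leave any turquoise look-alike of the spare alone. Leave any grey look-alike of the owl3 alone.

How it is judged:
By the outcome, as a careful person would: the job done as asked, in the order asked, and still so for the second after the job is handed in, with the robot touching nothing.
Of owl3, owl4, owl5, owl6, owl7 only 3 to 5 are there at a start; the rules pass over those that are not, and their reading is None.
At some moment in a run one of duck1, duck2, duck3, owl1, owl2, owl3, owl4, owl5, owl6, owl7 may be knocked a few centimetres aside while the robot is not near it.
Once in a run the grip may slacken for a moment while it holds something.
It also fails if it takes over 210 s, if anything falls off the work surface, if the arm or the gripper's body presses on something with over 40 N, if the wrist force passes 120 N, or if a joint passes its speed limit or range.

## Working session

There is one attempt and no reset: what is moved stays moved. The work goes in short steps, Python scripts to look and compute and a shell command to move; the robot and the scene stay as the last step left them, time stands still between calls to the robot, and variables do not carry over. Pictures are saved under pics/ and viewed, at most 14 in all, crops included, and the job is handed in when it is done.

```bash
ls; mkdir -p pics; cat > h.py <<'E'
import numpy as np, cv2
from cell import telemetry, vision, ticket
def cam(n):
    c=vision.get_calibration(n); im,d=vision.read_camera(n); return im,d,c
def cloud(d,c):
    K=np.array(c["camera_matrix"]);D=np.array(c["dist"]);R=cv2.Rodrigues(np.array(c["rvec"],float))[0];t=np.array(c["tvec"],float).reshape(3)
    v,u=np.mgrid[0:480,0:640]
    p=cv2.undistortPoints(np.stack([u,v],-1).reshape(-1,1,2).astype(np.float64),K,D).reshape(480,640,2)
    P=np.dstack([p*d[...,None],d])
    W=(P-t)@R
    W[d<=0]=np.nan
    return W
def save(n,im): cv2.imwrite("pics/"+n,im[...,::-1])
E
python3 - <<'E'
from h import *
print(telemetry.observe())
for n in("scene","top"):
    im,d,c=cam(n); save(n+"0.png",im); W=cloud(d,c); np.savez("/tmp/"+n,im=im,W=W)
    R=cv2.Rodrigues(np.array(c["rvec"],float))[0]; print(n,-R.T@np.array(c["tvec"]).reshape(3), R[2])
E
```

```text
pics
{'time': 0.0, 'qpos': array([-1.46699788e+00,  3.42692823e-01,  1.52499236e+00,  1.23011155e-05,
        1.27541034e+00, -1.45977819e-01]), 'qvel': array([-0.00167513,  0.00047275, -0.0003723 ,  0.00121161, -0.00162257,
       -0.00120379]), 'joint_efforts': array([ 9.57908669e-04, -4.31235945e+01, -2.44217777e+01,  7.19769322e-02,
        5.58606035e-02, -1.18721473e-04]), 'tool_pos': array([ 0.12979361, -0.50856368,  0.40406889]), 'tool_rot': array([-3.14010748e+00, -2.30245027e-04,  2.49772503e-01]), 'contact_force': array([ 0.31046338, -0.61519442, -0.26253357]), 'torque': array([-0.01044542, -0.02635077,  0.01886287]), 'grip_force': 0.0, 'opening': 0.09181984921353098}
scene [1.19659937 0.06938825 0.86952837] [-0.61958095 -0.03973593 -0.78392634]
top [0.4809207  0.05048095 1.02216506] [ 0.09124699 -0.01460393 -0.9957212 ]
```

View pics/scene0.png

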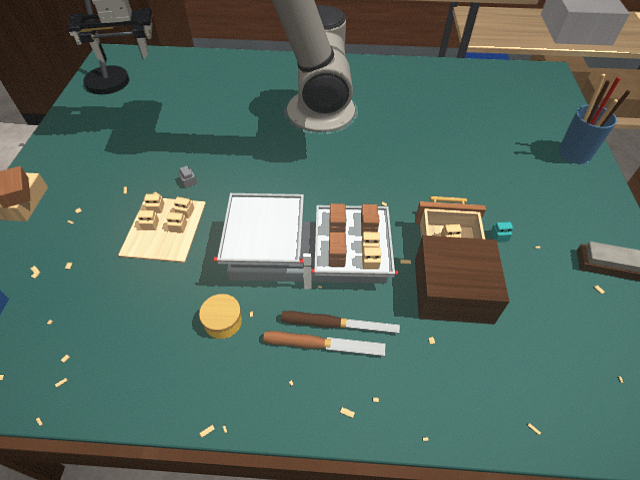

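View pics/top0.png

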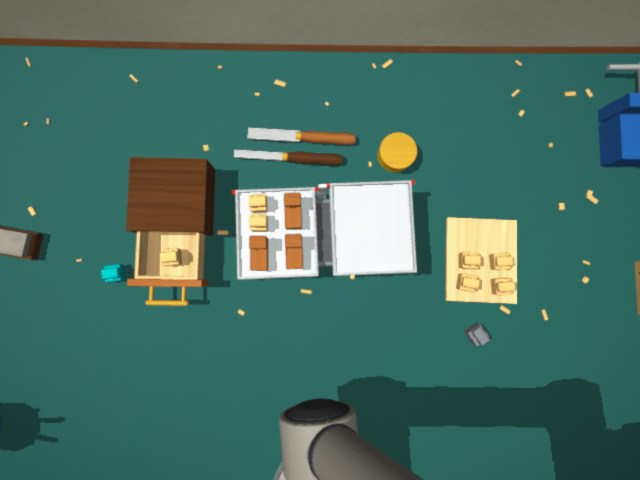

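Scene: light pan at (262,228), heavy pan at (353,242) holding 3 ducks and 2 owls, four pale owls on the board at (150,202), (183,206), (147,218), (177,220). The look-alikes are the grey one (188,176) and the turquoise one (504,229), and the spare is in the drawer at (453,231). Top: board owls at (471,260), (503,261), (470,283), (505,286); ducks at (292,211), (258,253), (293,251). The total is 6+2+4 = 12 owl units, so 6 each: the 4 board owls plus one duck go to the light pan and the spare stays put.

```bash
cat >> h.py <<'E'
def blobs(W,lo,hi,box,amin=15):
    x0,x1,y0,y1=box
    m=((W[...,2]>lo)&(W[...,2]<hi)&(W[...,0]>x0)&(W[...,0]<x1)&(W[...,1]>y0)&(W[...,1]<y1)).astype(np.uint8)
    n,l,s,ce=cv2.connectedComponentsWithStats(m,connectivity=4)
    out=[]
    for i in range(1,n):
        if s[i,4]<amin: continue
        P=W[l==i]; (cx,cy),(w,h),a=cv2.minAreaRect((P[:,:2]*1000).astype(np.float32))
        if w<h: a+=90; w,h=h,w
        a=(a+90)%180-90
        out.append((np.round([cx,cy]),np.round([w,h]),round(a),round(np.median(P[:,2])*1000),s[i,4],np.round(ce[i])))
    return out
E
python3 - <<'E'
from h import *
z=np.load("/tmp/top.npz");W=z["W"];im=z["im"]
print("res bench z",np.nanmedian(W[330:360,200:300,2]))
def at(u,v): return np.round(W[v,u]*1000)
for n,p in dict(panL=(372,230),panH=(277,235),board=(490,235),handle=(167,302),front=(167,283),chest=(170,190),drawerfl=(150,245),tin=(398,150)).items(): print(n,at(*p))
print("board ridge");[print(*b) for b in blobs(W,.045,.06,(.3,.6,-.5,-.2))]
print("board body");[print(*b) for b in blobs(W,.028,.06,(.3,.6,-.5,-.2))]
zf=W[235,277,2]
for a,b in((.046,.07),(.037,.06),(.025,.07)):
  print("heavy",a,b);[print(*q) for q in blobs(W,zf+a,zf+b,(.3,.6,.0,.3))]
big=lambda y0,y1,x0,x1,k:cv2.resize(im[y0:y1,x0:x1],None,fx=k,fy=k,interpolation=cv2.INTER_CUBIC)
A=big(210,310,440,530,4);B=big(180,290,225,325,4)
C=np.zeros((440,760,3),np.uint8);C[:400,:360]=A;C[:440,360:760]=B;save("crop.png",C)
E
```

```text
res bench z 0.0005242585425793176
panL [568. -92. 102.]
panH [559. 107.  66.]
board [ 567. -375.   10.]
handle [416. 338.  63.]
front [456. 333.  83.]
chest [649. 330.  95.]
drawerfl [538. 391.  23.]
tin [ 754. -161.   44.]
board ridge
[ 511. -317.] [37. 22.] -90 52 173 [472. 259.]
[ 508. -388.] [39. 24.] -90 52 188 [504. 260.]
[ 460. -313.] [37. 25.] 79 52 193 [470. 282.]
[ 451. -389.] [38. 22.] -85 52 187 [506. 287.]
board body
[ 510. -317.] [37. 33.] -90 49 297 [470. 260.]
[ 507. -388.] [39. 35.] -90 49 333 [502. 261.]
[ 460. -313.] [38. 37.] -10 49 329 [468. 282.]
[ 451. -389.] [38. 35.] -86 49 327 [504. 286.]
[ 345. -333.] [37. 35.] 34 42 272 [479. 336.]
heavy 0.046 0.07
[588. 146.] [16.  8.] -90 113 20 [257. 219.]
[583. 155.] [15.  9.] 45 113 23 [252. 222.]
[546.  73.] [35. 27.] -89 119 241 [293. 240.]
[541. 145.] [37. 27.] -90 120 245 [257. 242.]
heavy 0.037 0.06
[585. 146.] [33. 23.] -89 111 187 [257. 221.]
[543.  73.] [35. 32.] -90 119 255 [293. 240.]
[541. 145.] [37. 28.] -90 120 253 [257. 242.]
heavy 0.025 0.07
[582. 279.] [42. 36.] 90 96 366 [194. 222.]
[583. 146.] [36. 34.] -89 110 286 [258. 222.]
[586.  74.] [35. 28.] -87 101 225 [292. 221.]
[523.  72.] [72. 35.] 2 103 620 [293. 251.]
[519. 144.] [71. 37.] 1 103 621 [258. 252.]
```

View pics/crop.png

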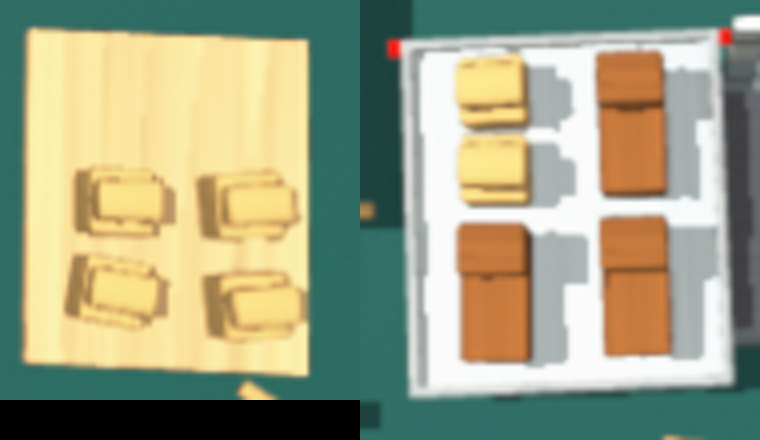

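The crop shows four pale owls on the board with their ridges roughly along world y, so I'll grip across y. In the pan are three ducks with heads toward +x and two owls. All heights match: owl tops at 52 mm on the board, the heavy pan floor at 67, and the light pan floor at about 102. I'll start moving now.

```bash
cat >> h.py <<'E'
def go(x,y,z,yawdeg):  # mm; prints tool-frame shift
    s=telemetry.observe(); p=s["tool_pos"]*1000; yw=s["tool_rot"][2]; R=cv2.Rodrigues(np.array([0,0,yw]))[0]@np.diag([1,-1,-1])
    d=R.T@(np.array([x,y,z])-p); r=yw-np.radians(yawdeg)
    print("pos",np.round(p,1),"yaw",round(np.degrees(yw),1),"shift",np.round(d,1),"roll",round(r,3),"t",round(s["time"],1),"F",np.round(s["contact_force"],1),"open",round(s["opening"]*1000,1))
E
python3 - <<'E'
from h import *
W=np.load("/tmp/top.npz")["W"]
for n,lo,hi,box in(("L",.099,.118,(.4,.72,-.25,.03)),("H",.062,.082,(.4,.72,.02,.25))):
    m=(W[...,2]>lo)&(W[...,2]<hi)&(W[...,0]>box[0])&(W[...,0]<box[1])&(W[...,1]>box[2])&(W[...,1]<box[3])
    print(n,cv2.minAreaRect((W[m][:,:2]*1000).astype(np.float32)))
[print(*q) for q in blobs(W,.09,.14,(.4,.75,.02,.2))]
go(451,-389,300,5)
E
python3 -m crank '[[1,42,-5,12,0.05],[1,84,-10,24,0.1],[1,126,-15,36,0.163],[1,168,-20,48,0.163],[1,210,-25,60,0.163],[1,252,-30,72,0.163],[1,294,-33,84,0.163],[1,330,-36,95,0.163],[0,341,-37,105,0.163],[0,341,-37,105,0.163],[0,341,-37,105,0.163]]' 25
python3 - <<'E'
from h import *
go(451,-389,199,5)
im,d,c=cam("wrist"); W=cloud(d,c); save("w1.png",im)
[print(*b) for b in blobs(W,.046,.06,(.35,.6,-.46,-.25))]
E
```

```text
L ((573.6246337890625, -83.15618896484375), (190.28817749023438, 200.424560546875), 2.6057586669921875)
H ((564.8361206054688, 109.01393127441406), (190.331298828125, 182.677978515625), 2.518444776535034)
[608.  75.] [72. 35.] 2 103 625 [292. 209.]
[626. 148.] [36. 36.] 4 110 301 [257. 202.]
[585. 146.] [36. 36.] 1 109 313 [258. 221.]
[523.  72.] [72. 35.] 2 103 620 [293. 251.]
[519. 144.] [71. 37.] 1 103 622 [258. 252.]
pos [ 129.8 -508.6  404.1] yaw 14.3 shift [340.8 -36.5 104.1] roll 0.163 t 0.1 F [-1.  -0.3 -0.3] open 91.7
time: 1.02
tool_pos: [0.4518, -0.3876, 0.2982]
tool_rot: [-3.139, 0.002, 0.089]
contact_force: [-0.4, -0.1, -0.3]
opening: 0.0763
grip_force: 0.0
pos [ 451.8 -387.6  298.2] yaw 5.1 shift [-0.9  1.3 99.2] roll 0.002 t 1.0 F [-0.4 -0.1 -0.3] open 76.3
[ 507. -318.] [36. 24.] 88 52 2881 [202. 151.]
[ 506. -388.] [36. 23.] -87 51 2764 [334. 165.]
[ 458. -313.] [36. 24.] 80 51 2490 [193. 238.]
[ 450. -389.] [36. 24.] -86 51 2378 [326. 262.]
```

View pics/w1.png

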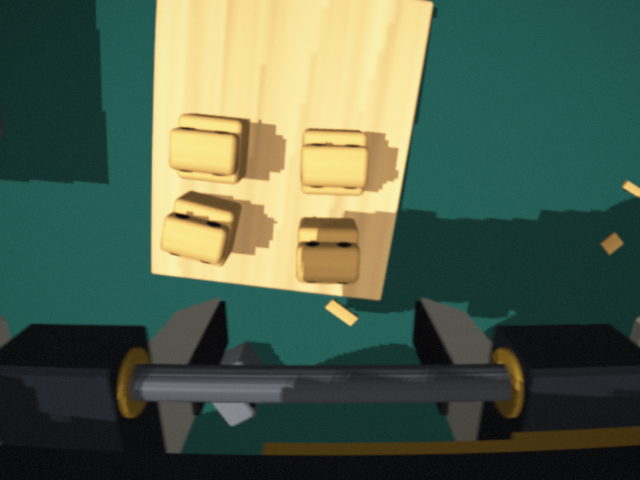

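The wrist view shows the four owls at (205,150), (335,162), (200,235) and (328,262). The wrist and top measurements agree to 2–4 mm. The finger gap is around the owl at (450,-389), so I'm descending.

```bash
python3 -m crank '[[0.15,-1,1,0,0],[0.15,-1,1,25,0],[0.15,-1,1,50,0],[0.15,-1,1,75,0],[0.15,-1,1,99,0],[0.15,-1,1,99,0],[-1,-1,1,99,0],[-1,-1,1,99,0],[-1,-1,1,99,0],[-1,-1,1,99,0],[-1,-1,1,99,0],[-1,-1,1,99,0]]' 25
python3 - <<'E'
from h import *
W=np.load("/tmp/top.npz")["W"]
for n,zf,box in(("L",.102,(.4,.72,-.25,.05)),("H",.067,(.4,.72,.0,.25))):
    m=(abs(W[...,2]-zf-.003)<.011)&(W[...,0]>box[0])&(W[...,0]<box[1])&(W[...,1]>box[2])&(W[...,1]<box[3])
    for lo,hi in((.50,.53),(.55,.58),(.6,.63)):
        q=W[m&(W[...,0]>lo)&(W[...,0]<hi)][:,1]; print(n,lo,np.round(np.percentile(q,[0.5,2,98,99.5])*1000), end=" | ")
    c={"L":-.09,"H":.11}[n]; q=W[m&(abs(W[...,1]-c)<.02)][:,0]; print(np.round(np.percentile(q,[.5,2,98,99.5])*1000))
go(627,-130,330,2.5)
E
```

```text
time: 2.07
tool_pos: [0.4504, -0.3904, 0.2029]
tool_rot: [3.138, -0.002, 0.087]
contact_force: [-1.9, -1.4, 6.4]
opening: 0.036
grip_force: 25.0
L 0.5 [-179. -176.  -10.   -8.] | L 0.55 [-177. -174.   -8.   -6.] | L 0.6 [-174. -171.   -6.   -4.] | [479. 483. 665. 667.]
H 0.5 [ 23.  23. 190. 191.] | H 0.55 [ 26.  28. 192. 194.] | H 0.6 [ 28.  28. 195. 197.] | [471. 473. 656. 659.]
pos [ 450.4 -390.4  202.9] yaw 5.0 shift [ 198.5 -244.1 -127.1] roll 0.043 t 2.1 F [-1.9 -1.4  6.4] open 36.0
```

```bash
python3 -m crank '[[-1,-1,0,-30,0],[-1,0,0,-70,0],[-1,0,0,-110,0],[-1,0,0,-150,0],[-1,25,-30,-150,0],[-1,50,-60,-150,0.02],[-1,75,-90,-150,0.04],[-1,100,-120,-150,0.04],[-1,125,-150,-150,0.04],[-1,150,-180,-150,0.04],[-1,175,-210,-150,0.04],[-1,208,-242,-150,0.04]]'
python3 - <<'E'
from h import *
s=telemetry.observe(); print(s["grip_force"])
go(637,-131,298,2.5)
im,d,c=cam("top"); W=cloud(d,c); save("t2.png",im)
im,d,c=cam("wrist"); save("w2.png",im)
E
```

```text
time: 3.07
tool_pos: [0.6339, -0.1318, 0.3517]
tool_rot: [3.141, -0.0, 0.047]
contact_force: [0.5, -1.2, -0.3]
opening: 0.036
grip_force: 25.0
24.998432099819183
pos [ 633.9 -131.8  351.7] yaw 2.7 shift [ 3.1 -0.6 53.7] roll 0.003 t 3.1 F [ 0.5 -1.2 -0.3] open 36.0
```

View pics/w2.png

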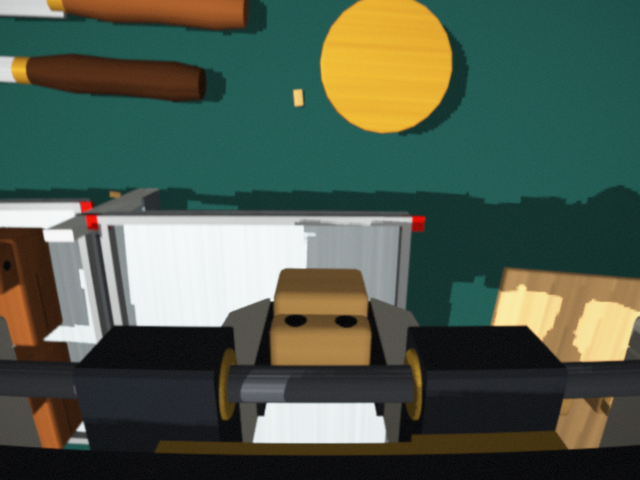

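```bash
python3 -m crank '[[-1,0,0,15,0],[-1,0,0,30,0],[-1,0,0,40,0],[-1,0,0,46,0],[-1,0,0,50,0],[-1,0,0,50,0]]'
python3 -c "from h import *; go(637,-131,297,2.5)"
```

```text
time: 3.67
tool_pos: [0.6334, -0.1342, 0.3002]
tool_rot: [-3.141, 0.001, 0.046]
contact_force: [0.4, -0.1, -1.0]
opening: 0.0362
grip_force: 25.0
pos [ 633.4 -134.2  300.2] yaw 2.7 shift [ 3.8 -3.   3.2] roll 0.003 t 3.7 F [ 0.4 -0.1 -1. ] open 36.2
```

```bash
python3 -m crank '[[-1,0,0,3,0],[-1,0,0,4,0],[0.15,0,0,4,0],[0.15,0,0,4,0],[0.15,0,0,3,0],[0.15,0,0,-20,0],[0.15,0,0,-60,0]]'
python3 -m crank '[[0.15,-22,35,0,0],[0.15,-44,70,0,0],[0.15,-66,105,0,0],[0.15,-88,140,0,0],[0.15,-105,175,0,0],[0.15,-120,210,10,0],[0.15,-138,248,30,0],[0.15,-138,248,50,0],[0.15,-138,248,60,0],[0.15,-138,248,60,0]]'
python3 - <<'E'
from h import *
go(507,-388,199,2)
im,d,c=cam("wrist"); W=cloud(d,c)
[print(*b) for b in blobs(W,.046,.06,(.35,.6,-.46,-.25))]
im,d,c=cam("top"); W=cloud(d,c)
[print(*b) for b in blobs(W,.09,.17,(.4,.75,-.25,.2))]
E
```

```text
time: 4.25
tool_pos: [0.6328, -0.1335, 0.3567]
tool_rot: [-3.138, 0.009, 0.047]
contact_force: [0.4, -0.4, -0.7]
opening: 0.0528
grip_force: 0.0
time: 5.08
tool_pos: [0.5067, -0.3876, 0.2979]
tool_rot: [-3.137, 0.004, 0.046]
contact_force: [-0.1, 1.3, -0.1]
opening: 0.0525
grip_force: 0.0
pos [ 506.7 -387.6  297.9] yaw 2.6 shift [ 0.3  0.4 98.9] roll 0.011 t 5.1 F [-0.1  1.3 -0.1] open 52.5
[ 508. -318.] [37. 24.] 88 52 2435 [202. 252.]
[ 506. -388.] [36. 24.] -87 51 2382 [325. 261.]
[ 467. -306.] [23. 11.] -87 51 540 [184. 317.]
[574. -82.] [202. 190.] -87 104 7740 [372. 227.]
[608.  74.] [73. 36.] 2 103 626 [292. 209.]
[626. 148.] [36. 36.] 4 109 300 [257. 202.]
[585. 146.] [36. 35.] 2 109 309 [258. 221.]
[523.  71.] [72. 36.] 2 103 619 [293. 251.]
[519. 144.] [71. 37.] 1 103 623 [258. 252.]
```

```bash
python3 -m crank '[[0.15,0,0,25,0],[0.15,0,0,55,0],[0.15,0,0,85,0],[0.15,0,0,97,0],[0.15,0,0,97,0],[-1,0,0,97,0],[-1,0,0,97,0],[-1,0,0,97,0],[-1,0,0,97,0],[-1,0,0,97,0]]'
python3 -c "from h import *; go(587,-134,349,2.5)"
python3 -m crank '[[-1,0,0,-30,0],[-1,0,0,-70,0],[-1,0,0,-110,0],[-1,0,0,-150,0],[-1,15,-40,-150,0],[-1,30,-75,-150,0],[-1,45,-110,-150,0],[-1,60,-145,-150,0],[-1,75,-185,-150,0],[-1,85,-220,-150,0],[-1,93,-250,-150,0],[-1,93,-250,-150,0]]'
python3 -c "from h import *; go(587,-134,297,2.5)"
```

```text
time: 6.02
tool_pos: [0.508, -0.3884, 0.2061]
tool_rot: [3.139, -0.003, 0.047]
contact_force: [1.2, 1.9, 7.0]
opening: 0.0355
grip_force: 25.0
pos [ 508.  -388.4  206.1] yaw 2.7 shift [  90.8 -250.4 -142.9] roll 0.003 t 6.0 F [1.2 1.9 7. ] open 35.5
time: 7.02
tool_pos: [0.5893, -0.1284, 0.3545]
tool_rot: [-3.14, -0.001, 0.052]
contact_force: [-0.5, -0.1, 0.4]
opening: 0.0361
grip_force: 25.0
pos [ 589.3 -128.4  354.5] yaw 3.0 shift [-2.5  5.5 57.5] roll 0.008 t 7.0 F [-0.5 -0.1  0.4] open 36.1
```

```bash
python3 -m crank '[[-1,-2,4,15,0],[-1,-2,4,30,0],[-1,-2,4,42,0],[-1,-2,4,49,0],[-1,-2,4,50,0],[-1,-2,4,50,0]]'
python3 - <<'E'
from h import *; go(587,-134,300,2.5)
im,d,c=cam("wrist");save("w3.png",im)
E
```

```text
time: 7.52
tool_pos: [0.5867, -0.1383, 0.3039]
tool_rot: [3.142, 0.0, 0.046]
contact_force: [0.1, 0.0, 1.2]
opening: 0.0358
grip_force: 25.0
pos [ 586.7 -138.3  303.9] yaw 2.7 shift [ 0.5 -4.3  3.9] roll 0.003 t 7.5 F [0.1 0.  1.2] open 35.8
```

View pics/w3.png

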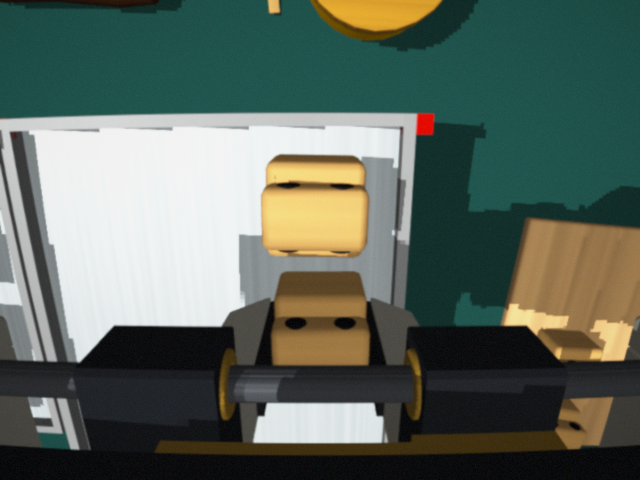

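Owl 1 stands in the pan at (315,210), and the second is aligned behind it. I'll release it and fetch the third.

```bash
python3 -m crank '[[-1,0,-2,3,0],[-1,0,-3,4,0],[0.15,0,-3,4,0],[0.15,0,-3,4,0],[0.15,0,-3,3,0],[0.15,0,-3,-20,0],[0.15,0,-3,-55,0]]'
python3 -m crank '[[0.15,-20,35,0,0],[0.15,-40,70,0,0],[0.15,-60,105,0,0],[0.15,-78,140,5,0],[0.15,-89,178,25,0.04],[0.15,-89,178,45,0.08],[0.15,-89,178,55,0.08],[0.15,-89,178,55,0.08]]'
python3 - <<'E'
from h import *
go(507,-318,203,-2)
im,d,c=cam("wrist"); W=cloud(d,c)
[print(*b) for b in blobs(W,.046,.06,(.35,.6,-.46,-.25))]
im,d,c=cam("top"); W=cloud(d,c)
[print(*b) for b in blobs(W,.12,.16,(.4,.75,-.25,0.02))]
[print(*b) for b in blobs(W,.09,.16,(.4,.75,.03,0.2))]
E
```

```text
time: 8.15
tool_pos: [0.5859, -0.1347, 0.356]
tool_rot: [-3.139, 0.007, 0.047]
contact_force: [1.1, 0.2, 0.8]
opening: 0.0524
grip_force: 0.0
time: 8.82
tool_pos: [0.5053, -0.3166, 0.3012]
tool_rot: [-3.138, 0.004, -0.033]
contact_force: [-0.1, -1.2, -0.5]
opening: 0.0524
grip_force: 0.0
pos [ 505.3 -316.6  301.2] yaw -1.9 shift [ 1.7  1.3 98.2] roll 0.002 t 8.8 F [-0.1 -1.2 -0.5] open 52.4
[ 507. -317.] [36. 24.] 89 51 2379 [325. 253.]
[ 458. -313.] [36. 24.] 80 51 2015 [320. 330.]
[657.  13.] [12.  6.] -88 125 24 [322. 185.]
[ 636. -133.] [39. 36.] -89 145 366 [395. 196.]
[ 586. -134.] [38. 36.] -88 145 375 [395. 220.]
[608.  75.] [72. 36.] 2 103 627 [292. 209.]
[626. 148.] [36. 36.] -86 109 304 [257. 202.]
[585. 146.] [37. 35.] 2 110 310 [258. 221.]
[524.  71.] [72. 35.] 2 103 622 [293. 251.]
[519. 144.] [71. 37.] 1 104 622 [258. 252.]
```

```bash
python3 -m crank '[[0.15,1,1,25,0],[0.15,1,1,55,0],[0.15,1,1,85,0],[0.15,1,1,98,0],[0.15,1,1,98,0],[-1,1,1,98,0],[-1,1,1,98,0],[-1,1,1,98,0],[-1,1,1,98,0],[-1,1,1,98,0]]'
python3 -c "from h import *; go(537,-136,349,2.5)"
python3 -m crank '[[-1,0,0,-30,0],[-1,0,0,-70,0],[-1,0,0,-110,0],[-1,0,0,-150,0],[-1,5,-40,-150,0],[-1,10,-75,-150,-0.03],[-1,15,-110,-150,-0.077],[-1,20,-145,-150,-0.077],[-1,24,-182,-150,-0.077],[-1,24,-182,-130,-0.077],[-1,24,-182,-110,-0.077],[-1,24,-182,-110,-0.077]]'
python3 -c "from h import *; go(537,-136,297,2.5)"
```

```text
time: 9.75
tool_pos: [0.5077, -0.3182, 0.2078]
tool_rot: [3.14, -0.003, -0.033]
contact_force: [1.1, 1.5, 7.1]
opening: 0.036
grip_force: 25.0
pos [ 507.7 -318.2  207.8] yaw -1.9 shift [  23.3 -183.  -141.2] roll -0.077 t 9.8 F [1.1 1.5 7.1] open 36.0
time: 10.75
tool_pos: [0.5361, -0.1356, 0.3131]
tool_rot: [-3.14, 0.005, 0.045]
contact_force: [-0.6, 0.0, -0.9]
opening: 0.0356
grip_force: 25.0
pos [ 536.1 -135.6  313.1] yaw 2.6 shift [ 0.9  0.4 16.1] roll 0.002 t 10.8 F [-0.6  0.  -0.9] open 35.6
```

```bash
python3 -m crank '[[-1,0,0,6,0],[-1,0,0,11,0],[-1,0,0,12,0],[0.15,0,0,12,0],[0.15,0,0,12,0],[0.15,0,0,11,0],[0.15,0,0,-15,0],[0.15,0,0,-45,0]]'
python3 -m crank '[[0.15,-20,35,0,0],[0.15,-40,70,0,0],[0.15,-60,105,0,0.1],[0.15,-78,140,5,0.2],[0.15,-86,173,25,0.22],[0.15,-86,173,45,0.22],[0.15,-86,173,55,0.22],[0.15,-86,173,55,0.22]]'
python3 - <<'E'
from h import *
go(458,-313,203,-10)
im,d,c=cam("wrist"); W=cloud(d,c)
[print(*b) for b in blobs(W,.046,.06,(.35,.6,-.46,-.25))]
im,d,c=cam("top"); W=cloud(d,c)
[print(*b) for b in blobs(W,.12,.16,(.4,.75,-.25,0.02))]
E
```

```text
time: 11.42
tool_pos: [0.5366, -0.1369, 0.3599]
tool_rot: [-3.14, 0.004, 0.043]
contact_force: [0.7, -0.7, 0.5]
opening: 0.0529
grip_force: 0.0
time: 12.08
tool_pos: [0.458, -0.3132, 0.3037]
tool_rot: [-3.139, 0.004, -0.177]
contact_force: [-0.7, 0.7, -0.0]
opening: 0.0529
grip_force: 0.0
pos [ 458.  -313.2  303.7] yaw -10.1 shift [ -0.   -0.2 100.7] roll -0.002 t 12.1 F [-0.7  0.7 -0. ] open 52.9
[ 458. -313.] [35. 24.] 80 51 2274 [322. 255.]
[657.  13.] [12.  5.] -89 126 22 [322. 185.]
[ 636. -133.] [38. 35.] -89 145 369 [395. 196.]
[ 586. -134.] [38. 36.] -88 145 372 [395. 220.]
[ 538. -136.] [38. 35.] -89 145 365 [397. 244.]
```

```bash
python3 -m crank '[[0.15,0,0,25,0],[0.15,0,0,55,0],[0.15,0,0,85,0],[0.15,0,0,100,0],[0.15,0,0,100,0],[-1,0,0,100,0],[-1,0,0,100,0],[-1,0,0,100,0],[-1,0,0,100,0],[-1,0,0,100,0]]'
python3 -c "from h import *; go(633,-52,379,2.5)"
python3 -m crank '[[-1,0,0,-40,0],[-1,0,0,-80,0],[-1,0,0,-120,0],[-1,0,0,-160,0],[-1,10,-30,-175,0],[-1,28,-65,-175,-0.05],[-1,46,-100,-175,-0.1],[-1,62,-138,-175,-0.15],[-1,78,-176,-175,-0.22],[-1,94,-214,-175,-0.22],[-1,110,-252,-175,-0.22],[-1,126,-288,-175,-0.22]]'
python3 -c "from h import *; go(633,-52,302,2.5)"
```

```text
time: 13.02
tool_pos: [0.4593, -0.3138, 0.2077]
tool_rot: [3.14, -0.004, -0.176]
contact_force: [1.6, 1.3, 6.2]
opening: 0.0358
grip_force: 25.0
pos [ 459.3 -313.8  207.7] yaw -10.1 shift [ 125.1 -288.2 -171.3] roll -0.22 t 13.0 F [1.6 1.3 6.2] open 35.8
time: 14.02
tool_pos: [0.6338, -0.0498, 0.3816]
tool_rot: [3.141, -0.001, 0.044]
contact_force: [1.0, -1.2, -0.6]
opening: 0.0359
grip_force: 25.0
pos [633.8 -49.8 381.6] yaw 2.5 shift [-0.9  2.1 79.6] roll 0.0 t 14.0 F [ 1.  -1.2 -0.6] open 35.9
```

```bash
python3 -m crank '[[-1,0,1,25,0],[-1,0,2,50,0],[-1,0,2,68,0],[-1,0,2,77,0],[-1,0,2,80,0],[-1,0,2,80,0],[0.15,0,2,80,0],[0.15,0,2,80,0],[0.15,0,2,79,0],[0.15,0,2,50,0],[0.15,0,2,20,0],[0.15,0,2,20,0]]'
python3 - <<'E'
from h import *
go(524,71,330,2)
im,d,c=cam("wrist");save("w4.png",im)
im,d,c=cam("top"); W=cloud(d,c)
[print(*b) for b in blobs(W,.12,.16,(.4,.75,-.25,0.02))]
[print(*b) for b in blobs(W,.09,.15,(.4,.75,.03,0.2))]
E
```

```text
time: 15.02
tool_pos: [0.6343, -0.0543, 0.368]
tool_rot: [3.139, -0.012, 0.044]
contact_force: [0.5, -0.4, 1.6]
opening: 0.0531
grip_force: 0.0
pos [634.3 -54.3 368. ] yaw 2.5 shift [-104.7 -130.    38. ] roll 0.009 t 15.0 F [ 0.5 -0.4  1.6] open 53.1
[ 623. -134.] [38. 10.] -88 133 76 [396. 202.]
[620. -53.] [35.  8.] -87 133 94 [356. 203.]
[ 587. -135.] [39. 37.] -87 145 374 [395. 220.]
[ 546. -136.] [38. 19.] -90 145 162 [398. 239.]
[608.  74.] [72. 36.] 2 103 623 [292. 209.]
[627. 148.] [36. 36.] 4 110 299 [257. 202.]
[585. 146.] [36. 36.] 3 109 314 [258. 221.]
[524.  72.] [72. 35.] 2 103 622 [293. 251.]
[519. 144.] [71. 37.] 1 103 622 [258. 252.]
```

View pics/w4.png

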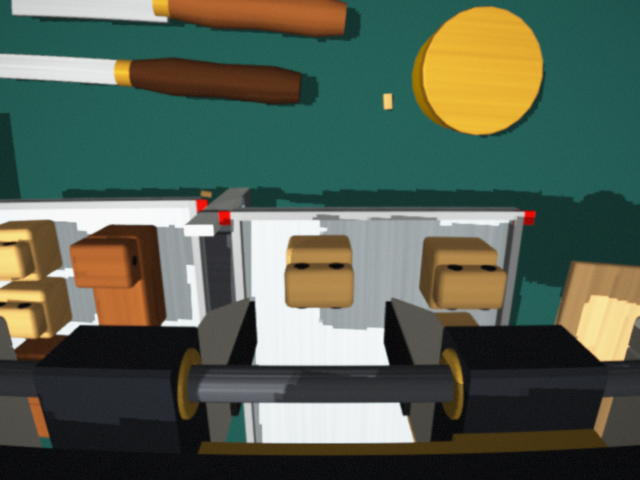

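The four owls now stand in the light pan: two at (320,270) and (460,275), the other two under the gripper. The duck and owls in the heavy pan are untouched. Next I'll move the front duck.

```bash
python3 -m crank '[[0.15,-30,-30,0,0],[0.15,-55,-60,0,0],[0.15,-80,-90,0,0],[0.15,-105,-120,5,0],[0.15,-105,-131,20,0],[0.15,-105,-131,38,0],[0.15,-105,-131,38,0]]'
python3 - <<'E'
from h import *
go(523,72,256,2)
im,d,c=cam("wrist"); W=cloud(d,c)
[print(*b) for b in blobs(W,.09,.15,(.4,.75,.03,0.2))]
E
```

```text
time: 15.7
tool_pos: [0.521, 0.0732, 0.3195]
tool_rot: [-3.141, 0.006, 0.045]
contact_force: [0.4, -0.3, -0.4]
opening: 0.0526
grip_force: 0.0
pos [521.   73.2 319.5] yaw 2.6 shift [ 1.9  1.2 63.5] roll 0.011 t 15.7 F [ 0.4 -0.3 -0.4] open 52.6
[605.  75.] [72. 37.] 2 102 14496 [329.  91.]
[624. 148.] [36. 36.] 4 110 7434 [164.  53.]
[582. 146.] [36. 36.] 1 110 6436 [172. 147.]
[521.  72.] [72. 36.] 2 107 9863 [326. 271.]
[523. 132.] [63. 62.] 2 115 9649 [181. 263.]
[523.  47.] [24. 10.] -27 146 368 [392. 314.]
```

```bash
python3 -m crank '[[0.15,1,1,20,0],[0.15,1,1,40,0],[0.15,1,1,55,0],[0.15,1,1,63,0],[0.15,1,1,63,0],[-1,1,1,63,0],[-1,1,1,63,0],[-1,1,1,63,0],[-1,1,1,63,0],[-1,1,1,63,0]]' 30
python3 -c "from h import *; go(546.5,-58,350,2)"
python3 -m crank '[[-1,0,0,-20,0],[-1,0,0,-40,0],[-1,0,0,-70,0],[-1,0,0,-100,0],[-1,5,30,-100,0],[-1,10,60,-100,0],[-1,15,95,-100,0],[-1,20,131,-100,0],[-1,20,131,-100,0],[-1,20,131,-100,0]]'
python3 - <<'E'
from h import *
go(546.5,-58,289,2)
im,d,c=cam("wrist");save("w5.png",im)
W=cloud(d,c); m=(W[...,0]>.56)&(W[...,0]<.60)&(W[...,1]>-.07)&(W[...,1]<-.04); print(np.nanmedian(W[m][:,2]),m.sum())
E
```

```text
time: 16.58
tool_pos: [0.5241, 0.0712, 0.2608]
tool_rot: [3.141, -0.002, 0.044]
contact_force: [0.0, -1.1, 5.2]
opening: 0.0357
grip_force: 30.0
pos [524.1  71.2 260.8] yaw 2.5 shift [ 16.7 130.1 -89.2] roll 0.009 t 16.6 F [ 0.  -1.1  5.2] open 35.7
time: 17.42
tool_pos: [0.5494, -0.0603, 0.3595]
tool_rot: [-3.141, 0.0, 0.04]
contact_force: [-0.9, 0.6, -0.4]
opening: 0.0353
grip_force: 30.0
pos [549.4 -60.3 359.5] yaw 2.3 shift [-2.8 -2.4 70.5] roll 0.006 t 17.4 F [-0.9  0.6 -0.4] open 35.3
0.21807572186823404 24486
```

View pics/w5.png

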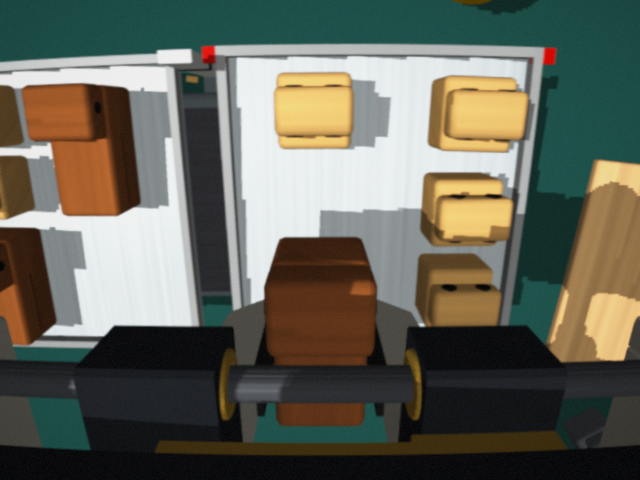

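```bash
python3 -m crank '[[-1,-2,-2,25,0],[-1,-2,-2,45,0],[-1,-2,-2,60,0],[-1,-2,-2,68,0],[-1,-2,-2,74,0],[-1,-2,-2,78,0],[-1,-2,-2,79,0],[-1,-2,-2,79,0],[-1,-2,-2,79,0],[0.15,-2,-2,79,0],[0.15,-2,-2,79,0],[0.15,-2,-2,79,0]]'
python3 -c "from h import *; go(546.5,-58,350,2)"
python3 -m crank '[[0.15,0,0,-20,0],[0.15,0,0,-60,0],[0.15,0,0,-100,0],[0.15,-30,-20,-120,0],[0.15,-60,-60,-120,0],[0.15,-90,-100,-120,0],[0.15,-120,-140,-120,0],[0.15,-120,-180,-120,0],[0.15,-120,-220,-120,0],[0.15,-120,-260,-120,0],[0.15,-120,-300,-120,0],[-1,-120,-330,-120,0]]'
python3 - <<'E'
from h import *
go(546.5,-58,289,2)
im,d,c=cam("top"); W=cloud(d,c); save("t6.png",im)
[print(*b) for b in blobs(W,.105,.16,(.4,.75,-.25,0.2))]
print("floors",np.nanmedian(W[225:235,365:380,2]),np.nanmedian(W[262:272,270:280,2]))
for p in((167,302),(167,283)):print(np.round(W[p[1],p[0]]*1000))
E
```

```text
time: 18.47
tool_pos: [0.5474, -0.0569, 0.2811]
tool_rot: [3.141, -0.001, 0.044]
contact_force: [-0.1, -0.3, 0.1]
opening: 0.0505
grip_force: 0.0
pos [547.4 -56.9 281.1] yaw 2.5 shift [ -1.    1.1 -68.9] roll 0.009 t 18.5 F [-0.1 -0.3  0.1] open 50.5
time: 19.47
tool_pos: [0.4124, 0.2665, 0.4013]
tool_rot: [-3.141, -0.001, 0.044]
contact_force: [1.2, 0.3, 0.4]
opening: 0.0493
grip_force: 0.0
pos [412.4 266.5 401.3] yaw 2.5 shift [119.8 330.1 112.3] roll 0.009 t 19.5 F [1.2 0.3 0.4] open 49.3
[656.  14.] [15.  6.] 89 124 40 [322. 186.]
[634. -53.] [37. 36.] 1 127 323 [354. 198.]
[ 635. -133.] [38. 35.] -89 128 340 [393. 197.]
[607.  75.] [71. 36.] 2 121 643 [292. 209.]
[626. 147.] [36. 35.] 0 128 322 [256. 200.]
[585. 146.] [36. 35.] -90 127 318 [257. 221.]
[ 587. -134.] [39. 36.] -88 127 349 [394. 221.]
[547. -55.] [72. 36.] 2 121 664 [355. 239.]
[519. 144.] [72. 36.] 1 121 698 [257. 252.]
[ 538. -136.] [37. 35.] -86 128 343 [395. 244.]
floors 0.0853276353436251 0.08589429785366924
[438. 239. 393.]
[456. 333.  82.]
```

View pics/t6.png

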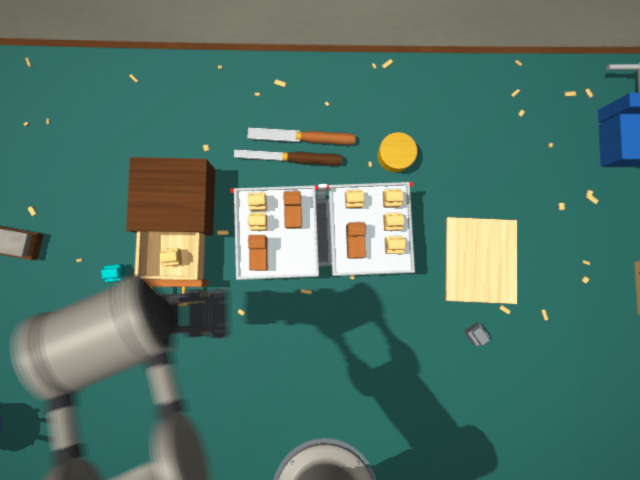

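The top view shows the light pan with 4 owls and a duck, and the heavy pan with 2 ducks and 2 owls. Both floors are at 85 mm, so the balance is level. The spare (168,257) is still in the drawer. Next is the drawer geometry.

```bash
python3 - <<'E'
from h import *
W=np.load("/tmp/top.npz")["W"]
print("chest",blobs(W,.088,.102,(.45,.8,.2,.45),100))
print("bar",blobs(W,.05,.075,(.38,.435,.25,.43)))
print("front",blobs(W,.074,.092,(.43,.5,.22,.45)))
go(375,338,240,2.5)
E
```

```text
chest [(array([642., 338.]), array([162., 156.]), 89, 96, np.int32(5705), array([166., 194.]))]
bar [(array([422., 338.]), array([88., 26.]), -90, 62, np.int32(281), array([167., 301.]))]
front [(array([460., 339.]), array([153.,  21.]), -90, 83, np.int32(600), array([164., 282.]))]
pos [411.6 272.2 401.2] yaw 2.7 shift [-33.5 -67.4 161.2] roll 0.004 t 19.5 F [-2.3  5.1  0.3] open 46.5
```

```bash
python3 -m crank '[[-1,-20,-30,0,0],[-1,-41,-66,0,0.047],[-1,-41,-66,40,0.047],[-1,-41,-66,80,0.047],[-1,-41,-66,120,0.047],[-1,-41,-66,150,0.047],[-1,-41,-66,170,0.047],[-1,-41,-66,180,0.047],[-1,-41,-66,180,0.047]]'
python3 - <<'E'
from h import *
go(395,338,220,0)
im,d,c=cam("top"); W=cloud(d,c)
print("floors",np.nanmedian(W[225:235,365:380,2]),np.nanmedian(W[262:272,270:280,2]))
im,d,c=cam("wrist"); W=cloud(d,c); save("w7.png",im); print("bar",blobs(W,.055,.07,(.39,.44,.25,.43)))
E
```

```text
time: 20.27
tool_pos: [0.3689, 0.3284, 0.219]
tool_rot: [3.139, 0.003, -0.003]
contact_force: [-0.3, -0.4, 0.2]
opening: 0.0001
grip_force: 0.0
pos [368.9 328.4 219. ] yaw -0.2 shift [26.  -9.7 -1. ] roll -0.003 t 20.3 F [-0.3 -0.4  0.2] open 0.1
floors 0.08572388515559425 0.08562138832005486
bar [(array([423., 340.]), array([90., 33.]), -90, 61, np.int32(11075), array([289., 215.]))]
```

View pics/w7.png

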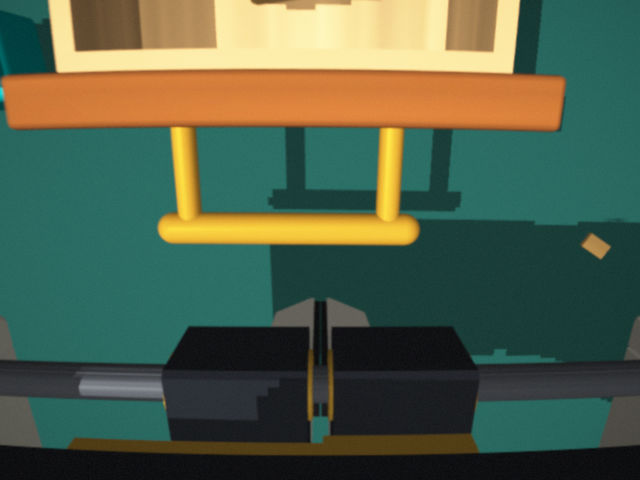

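The fingers are closed in front of the handle bar, which runs from (165,228) to (415,228), and they stand square to it. I'll push slowly.

```bash
python3 -m crank '[[-1,6,-10,-1,0],[-1,14,-10,-1,0],[-1,20,-10,-1,0],[-1,26,-10,-1,0],[-1,32,-10,-1,0],[-1,38,-10,-1,0],[-1,46,-10,-1,0],[-1,54,-10,-1,0],[-1,62,-10,-1,0],[-1,70,-10,-1,0],[-1,78,-10,-1,0],[-1,84,-10,-1,0]]'
python3 -m crank '[[-1,8,0,0,0],[-1,16,0,0,0],[-1,24,0,0,0],[-1,32,0,0,0],[-1,38,0,0,0],[-1,42,0,0,0],[-1,42,0,0,0]]'
python3 - <<'E'
from h import *
go(510,338,220,0)
im,d,c=cam("wrist"); W=cloud(d,c); print("front",blobs(W,.074,.088,(.43,.6,.22,.45)),"chest",blobs(W,.089,.102,(.45,.8,.2,.45),100))
E
```

```text
time: 21.37
tool_pos: [0.4544, 0.3383, 0.2215]
tool_rot: [3.141, -0.0, -0.003]
contact_force: [-1.1, -1.2, -0.7]
opening: 0.0005
grip_force: 0.6
time: 21.95
tool_pos: [0.4959, 0.3384, 0.2216]
tool_rot: [-3.141, 0.0, -0.004]
contact_force: [-1.2, -0.7, 0.7]
opening: 0.0006
grip_force: 0.2
pos [495.9 338.4 221.6] yaw -0.2 shift [14.1  0.3  1.6] roll -0.004 t 21.9 F [-1.2 -0.7  0.7] open 0.6
front [(array([553., 339.]), array([154.,  14.]), 89, 82, np.int32(22179), array([321., 203.])), (array([505., 342.]), array([4., 2.]), 53, 80, np.int32(170), array([315., 349.])), (array([505., 338.]), array([3., 3.]), 90, 80, np.int32(191), array([325., 350.]))] chest [(array([583., 339.]), array([162.,  45.]), 90, 95, np.int32(115079), array([322.,  90.]))]
```

```bash
python3 -m crank '[[-1,3,0,0,0],[-1,6,0,0,0],[-1,8,0,0,0],[-1,8,0,0,0]]'
python3 - <<'E'
from h import *
go(510,338,220,0)
im,d,c=cam("wrist"); W=cloud(d,c); save("w8.png",im);print("front",blobs(W,.074,.088,(.43,.6,.22,.45),1000),"chest",blobs(W,.089,.102,(.45,.8,.2,.45),1000))
E
```

```text
time: 22.33
tool_pos: [0.4986, 0.3389, 0.2215]
tool_rot: [3.139, 0.014, -0.003]
contact_force: [-24.9, 0.6, 15.8]
opening: 0.0005
grip_force: 12.6
pos [498.6 338.9 221.5] yaw -0.1 shift [11.4  0.8  1.5] roll -0.003 t 22.3 F [-24.9   0.6  15.8] open 0.5
front [(array([553., 339.]), array([154.,  13.]), 89, 82, np.int32(21500), array([321., 206.]))] chest [(array([583., 339.]), array([162.,  46.]), 90, 95, np.int32(118274), array([321.,  92.]))]
```

View pics/w8.png

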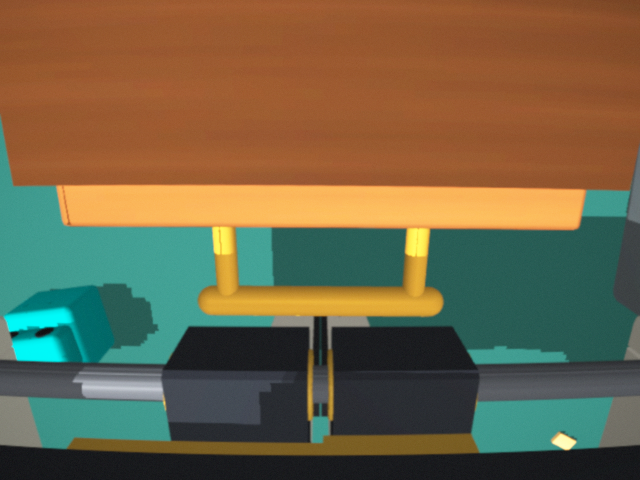

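The drawer front is flush against the chest and the push met a hard stop at 25 N, so it is shut. I'll back off and check.

```bash
python3 -m crank '[[-1,-10,0,0,0],[-1,-30,0,0,0],[-1,-60,0,0,0],[-1,-100,0,-20,0],[-1,-100,0,-60,0],[-1,-100,0,-100,0],[-1,-100,0,-140,0],[-1,-100,0,-160,0],[-1,-100,0,-160,0],[-1,-100,0,-160,0]]'
python3 - <<'E'
from h import *
go(510,338,220,0)
im,d,c=cam("top"); W=cloud(d,c); save("t9.png",im)
[print(*b) for b in blobs(W,.105,.16,(.4,.75,-.25,0.2))]
print("floors",np.nanmedian(W[225:235,365:380,2]),np.nanmedian(W[262:272,270:280,2]))
print("bar",blobs(W,.05,.075,(.45,.54,.25,.43)))
E
```

```text
time: 23.22
tool_pos: [0.4033, 0.3387, 0.3831]
tool_rot: [-3.14, -0.004, -0.003]
contact_force: [-0.6, 0.1, -1.6]
opening: 0.0006
grip_force: 0.0
pos [403.3 338.7 383.1] yaw -0.2 shift [106.7   0.4 163.1] roll -0.003 t 23.2 F [-0.6  0.1 -1.6] open 0.6
[657.  14.] [15.  6.] -88 125 40 [322. 186.]
[634. -53.] [36. 36.] 1 127 321 [354. 198.]
[ 635. -134.] [38. 35.] -89 127 340 [393. 197.]
[607.  75.] [71. 36.] 2 121 649 [292. 209.]
[626. 148.] [36. 35.] 2 128 322 [256. 201.]
[585. 146.] [36. 36.] 1 128 316 [257. 221.]
[ 587. -134.] [39. 37.] -87 127 352 [394. 221.]
[547. -55.] [72. 36.] 2 121 667 [355. 239.]
[519. 144.] [72. 36.] 1 121 697 [257. 252.]
[ 538. -136.] [38. 35.] -86 127 346 [395. 244.]
floors 0.08529832592545956 0.08551198488705264
bar [(array([524., 338.]), array([88., 30.]), -90, 62, np.int32(284), array([169., 253.]))]
```

View pics/t9.png

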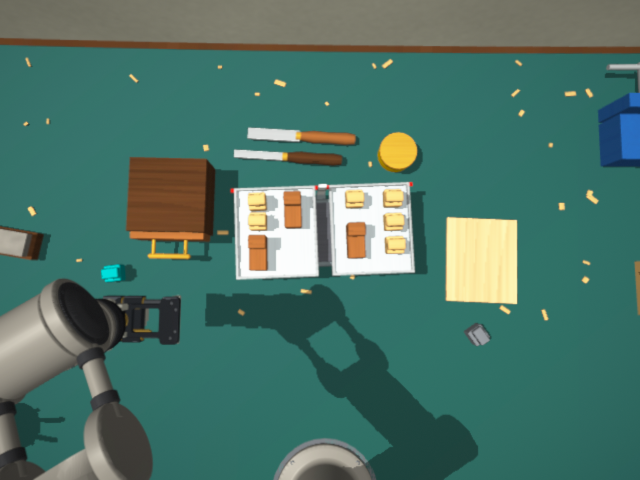

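The top view shows the drawer shut, with its bar at (169,253), both pan floors at 85 mm, all nine blanks in the pans and the bystanders untouched. Handing in.

```bash
python3 -c "from cell import ticket; print(ticket.hand_in())"
```

```text
the job is handed in; nothing more can be done
None
```

The job is handed in: the balance sits level at 300 g a side (4 owls and 1 duck in one pan, 2 ducks and 2 owls in the other), the spare is still in the drawer, which is pushed fully shut, and the gouges and wax tin were not touched.

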